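# Pack the engraved round bottles in their gift boxes

### The job

Pack the three round bottles: stand each one upright inside the open gift box of its own size, the largest bottle in the largest box, the middle-sized in the middle-sized and the smallest in the smallest. They are glass, so set each one down on the box's floor rather than dropping it, knock nothing over, and leave the two square bottles where they stand.

Things in the scene. Friction and masses are not known exactly. Their poses are not given: they have to be found in the camera images.
- bottle_large: Largest round clear-glass bottle, loose, about 260 g: a cylinder 58 mm across with a frosted band, 88 mm high up to the end of its sloping shoulder (slope: top 10 mm), then a neck 18 mm across and 12 mm high and then a brass screw cap 24 mm across and 26 mm high that stays firmly on (grip it there, or by the body); 126 mm high in all. Origin: centre of its underside; z up. It stands on the bench (z = 0) at the start.
- bottle_medium: Middle-sized round clear-glass bottle, loose, about 170 g: a cylinder 46 mm across with a frosted band, 68 mm high up to the end of its sloping shoulder (slope: top 10 mm), then a neck 18 mm across and 12 mm high and then a brass screw cap 24 mm across and 26 mm high that stays firmly on (grip it there, or by the body); 106 mm high in all. Origin: centre of its underside; z up. It stands on the bench (z = 0) at the start.
- bottle_small: Smallest round clear-glass bottle, loose, about 100 g: a cylinder 34 mm across with a frosted band, 50 mm high up to the end of its sloping shoulder (slope: top 10 mm), then a neck 18 mm across and 12 mm high and then a brass screw cap 24 mm across and 26 mm high that stays firmly on (grip it there, or by the body); 88 mm high in all. Origin: centre of its underside; z up. It stands on the bench (z = 0) at the start.
- square_large: Larger square clear-glass bottle, loose, a bystander to leave alone: square body 50 x 50 mm with a frosted band, 76 mm high, then the same neck and brass cap as the others, 114 mm high in all. Origin: centre of its underside; x and y along its sides, z up.
- square_small: Smaller square clear-glass bottle, loose, a bystander to leave alone: square body 38 x 38 mm with a frosted band, 56 mm high, then the same neck and brass cap as the others, 94 mm high in all. Origin: centre of its underside; x and y along its sides, z up.
- box_large: Largest open gift-box base of brown cardboard, fixed to the bench: outside 92 x 92 mm and 30 mm high, walls and floor 4 mm thick, inside 84 x 84 mm, open above. Origin: centre of its underside on the bench (its inner floor is 4 mm above); x and y along its sides, z up.
- box_medium: Middle-sized open gift-box base of brown cardboard, fixed to the bench: outside 80 x 80 mm and 30 mm high, walls and floor 4 mm thick, inside 72 x 72 mm, open above. Origin: centre of its underside on the bench (its inner floor is 4 mm above); x and y along its sides, z up.
- box_small: Smallest open gift-box base of brown cardboard, fixed to the bench: outside 68 x 68 mm and 30 mm high, walls and floor 4 mm thick, inside 60 x 60 mm, open above. Origin: centre of its underside on the bench (its inner floor is 4 mm above); x and y along its sides, z up.
There are look-alikes about, which are no part of the job. What is shaped like the bottle_medium but pink or red is not meant.

How it is judged:
At the end, for the whole second after the job is handed in: Each round bottle stands upright (within 0.1 rad) on the inner floor of the box of its own size (its foot less than 9 mm above the bench, its axis within 20 mm of the box's centre, which is anywhere inside the walls), at rest and released (horizontal distance between bottle_large and box_large below 0.02 m and height (world z) of each of bottle_large, bottle_medium, bottle_small below 0.009 m and angle between each of bottle_large, bottle_medium, bottle_small's own z axis and vertical below 0.1 rad and linear speed of each of bottle_large, bottle_medium, bottle_small below 0.02 m/s and contact force between the fingers and bottle_large below 0.1 N and horizontal distance between bottle_medium and box_medium below 0.02 m and contact force between the fingers and bottle_medium below 0.1 N and horizontal distance between bottle_small and box_small below 0.02 m and contact force between the fingers and bottle_small below 0.1 N); the robot touches nothing.
It fails at once if the large round bottle is dropped: let go with its foot more than 25 mm above the bench (height (world z) of bottle_large above 0.025 m and contact force between the fingers and bottle_large below 0.05 N).
It fails at once if the medium round bottle is dropped: let go with its foot more than 25 mm above the bench (height (world z) of bottle_medium above 0.025 m and contact force between the fingers and bottle_medium below 0.05 N).
It fails at once if the small round bottle is dropped: let go with its foot more than 25 mm above the bench (height (world z) of bottle_small above 0.025 m and contact force between the fingers and bottle_small below 0.05 N).
It fails at once if a bottle is knocked over (tilted by more than 0.6 rad) (angle between any of bottle_large, bottle_medium, bottle_small, square_large, square_small's own z axis and vertical above 0.6 rad).
It fails at once if a square bottle is moved by more than 20 mm (distance of any of square_large, square_small from where it was at the start of the episode above 0.02 m).
It also fails if it takes over 99 s, if anything falls off the work surface, if the arm or the gripper's body presses on something with over 40 N, if the wrist force passes 120 N, or if a joint passes its speed limit or range.

### The arm

A 7-joint arm with a two-finger parallel gripper is mounted at the origin on the work surface. World frame = base frame: x ahead of the robot, y to its left, z up, the work surface at z = 0. Lengths are in m, angles in rad, forces in N, time in s.
With the tool pointing down it reaches from about 0.425 to 0.975 m from the base axis. Payload 16.7 kg.
Tool frame: the origin (TCP) lies between the finger pads; the fingertips stand 8 mm ahead of it and the grasp point (between the pads) lies 11 mm behind it; x points along the fingers, z is the direction in which the jaws open and shut, and the axes are right-handed (so a half turn about x gives the same grasp; the last joint's range is limited). The gripper opens to 85 mm and grips with 20 to 120 N. Pads are 22 mm wide; open, the fingers measure 114 mm over their backs; the gripper's body (76 mm by 85 mm) begins 54 mm behind the grasp point. The pads swing forward as they close: fully open they stand 13 mm farther back than shut.
Start: joints at [1.185, 0.426, 0.074, 1.606, -0.034, 1.111, -0.067], TCP at [0.158, -0.656, 0.239] pointing down, gripper open.
Joint ranges: [-2.85, 2.85], [-0.5, 2.14], [-1.23, 1.37], [0.21, 2.46], [-1.02, 4.16], [0.16, 2.05], [-2.73, 2.73]. Speed limits (rad/s): [1.89, 1.89, 2.39, 2.39, 3.01, 3.01, 3.01].

### API

Orientations are given as a 3x3 rotation matrix whose columns are the frame's x, y, z axes.
In Python, from bench import ctrl gives the robot as it stands. The module is installed in compiled form; this text tells all that it offers.
- The arm moves only by the shell command python3 -m inch 'ROWS' [FORCE]. ROWS is JSON, one flat list of numbers, 5 for each row, row after row: the closure, from -1 (fully open) to 1 (shut), then the shift along the world's x, y, z in mm, then the turn about the world's z in degrees. A call has 1 to 12 rows; each row shifts and turns the pose as measured when the row begins; what a row does not reach is not made up. A row lasts 1/12 s, in which the tool goes at most 41.7 mm and 7.16 degrees, less where a joint would pass 70% of its speed; a pose out of reach is approached as far as the arm can. A call is refused whole if a number of a shift passes 41.7 or a number of a turn 7.16, either way. A call with a gripper value outside its range is refused whole. The fingers move at their own pace and stop on an object; FORCE is the grip in N (left out, the last holds). Time passes only in rows, so rows that do not move let the fingers close. It gives the time, the measured TCP pose, the force and the opening at its end, in the units of the state.
- ctrl.sense(): the state, without advancing time (a new reading comes with each control period).
- ctrl.get_image(name): name is "side" or "top"; returns a dict with "img" (400x640x3 uint8, red, green, blue), "z_map" (400x640 float32, m along the optical axis (not along the pixel's ray), 0 where there is no reading), "fovy" (degrees; the focal length in pixels is half the picture's height over the tangent of half this angle, whatever the lens; pixels are square), "cx", "cy" (the principal point, pixels), "R" (3x3) and "t" (3): a world point X has camera coordinates R X + t. Camera axes: x right, y down, z forward; pixel columns grow to the right and rows downward; lengths in m; the calibration is good to about 2 mm. A picture is of the moment at which its call begins.
- ctrl.job_done(): hands the job in, once; it reports no verdict.
The state is a dict: "t": time; "q": joint angles; "qvel": joint speeds; "joint_torque": joint torques, N m; "tcp_pos": TCP position; "orientation": TCP orientation; "contact_force": force on the tool from outside, world axes, zero at the start; "wrist_torque": the same for the moment, N m; "opening": finger opening in m.
Only numpy, scipy, OpenCV 4.12 (cv2) and the standard library are available. Lean on these libraries where they do the work, as an engineer would, in place of code of your own. Each camera call takes 0.05 s, during which the arm holds its last target. There are 200 camera calls.

## Working session

There is one attempt and no reset: what is moved stays moved. The work goes in short steps, Python scripts to look and compute and a shell command to move; the robot and the scene stay as the last step left them, time stands still between calls to the robot, and variables do not carry over. Pictures are saved under pics/ and viewed, about 12 in all and at most 16, crops included, and the job is handed in when it is done.

```bash
mkdir -p pics
python3 - <<'E'
from bench import ctrl
import cv2,numpy as np
s=ctrl.sense();print(s['t'],s['tcp_pos'],s['orientation'],s['opening'])
for n in("top","side"):
    d=ctrl.get_image(n);cv2.imwrite(f"pics/{n}0.png",d["img"][...,::-1]);np.savez(f"{n}0.npz",**d)
    print(n,d["fovy"],d["cx"],d["cy"],d["R"],d["t"])
E
```

```text
0.0 [ 0.1575857  -0.65592915  0.23860013] [[-4.34327081e-04  9.72325124e-01  2.33631473e-01]
 [ 1.24473609e-03  2.33631840e-01 -9.72324336e-01]
 [-9.99999131e-01 -1.31497264e-04 -1.31176081e-03]] 0.0850454608894438
top 55.89294724950384 320.72811570250445 204.75377731414162 [[-0.00985012 -0.99994566  0.00341485]
 [-0.98731275  0.00918431 -0.15852188]
 [ 0.1584819  -0.00493298 -0.98734956]] [0.0116477  0.54789875 1.1828641 ]
side 51.47157926723864 323.17963487792315 201.56934400512716 [[-0.8613336  -0.50798175  0.00767868]
 [-0.27104053  0.44668752 -0.85264723]
 [ 0.42969926 -0.73649494 -0.52243061]] [0.46276694 0.17821299 0.83813855]
```

View pics/top0.png

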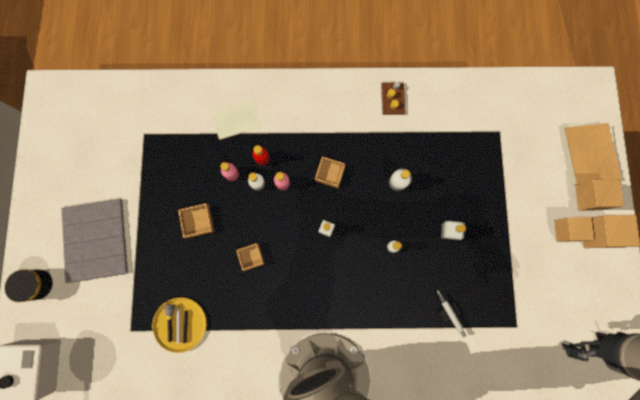

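View pics/side0.png

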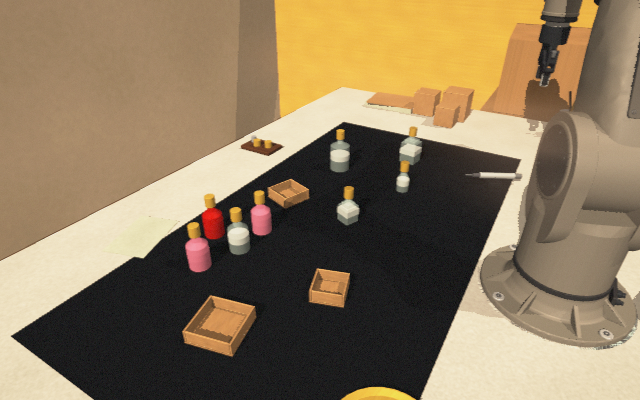

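The top view shows these bottles:
- Clear round: large (401,179), small (394,246) and medium (256,182).
- Square: (453,230) and (326,228).
- Pink or red look-alikes: (230,171), (282,181) and (261,156).

The boxes are at (196,221), (330,172) and (250,257). I'll enlarge both regions next to confirm and measure.

```bash
cat > h.py <<'E'
import numpy as np,cv2
def load(n):return dict(np.load(n+".npz"))
def pr(d,X):
    f=d["img"].shape[0]/2/np.tan(np.radians(float(d["fovy"]))/2);c=d["R"]@np.array(X)+d["t"];return f*c[0]/c[2]+d["cx"],f*c[1]/c[2]+d["cy"]
def ray(d,u,v,z):
    f=d["img"].shape[0]/2/np.tan(np.radians(float(d["fovy"]))/2)
    r=d["R"].T@np.array([(u-d["cx"])/f,(v-d["cy"])/f,1]);o=-d["R"].T@d["t"];return o+r*(z-o[2])/r[2]
def crop(d,u0,v0,u1,v1,k,fn):
    im=cv2.resize(d["img"][v0:v1,u0:u1,::-1],None,fx=k,fy=k,interpolation=cv2.INTER_CUBIC)
    for u in range(u0-u0%10+10,u1,10):
        cv2.line(im,((u-u0)*k,0),((u-u0)*k,6),(0,255,0),1)
        if u%20==0: cv2.putText(im,str(u),((u-u0)*k-10,18),0,.4,(0,255,0))
    for v in range(v0-v0%10+10,v1,10):
        cv2.line(im,(0,(v-v0)*k),(6,(v-v0)*k),(0,255,0),1)
        if v%20==0: cv2.putText(im,str(v),(8,(v-v0)*k+4),0,.4,(0,255,0))
    cv2.imwrite(fn,im)
E
python3 - <<'E'
from h import *
d=load("top0");s=load("side0")
a=crop(d,170,140,350,275,4,"pics/a.png")
crop(d,310,150,480,265,4,"pics/b.png")
crop(s,175,115,435,310,3,"pics/c.png")
E
```

```text
(no output)
```

View pics/a.png

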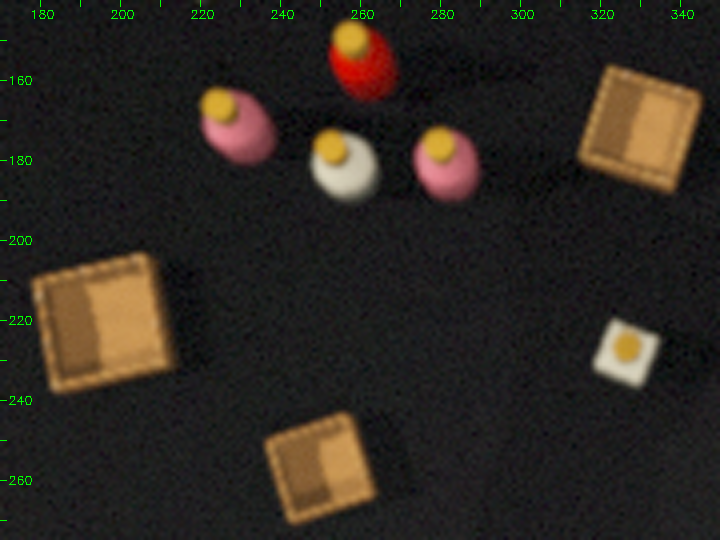

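View pics/b.png

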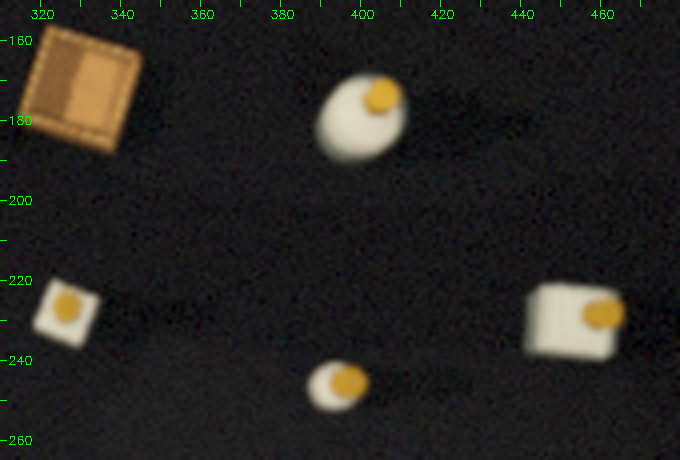

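View pics/c.png

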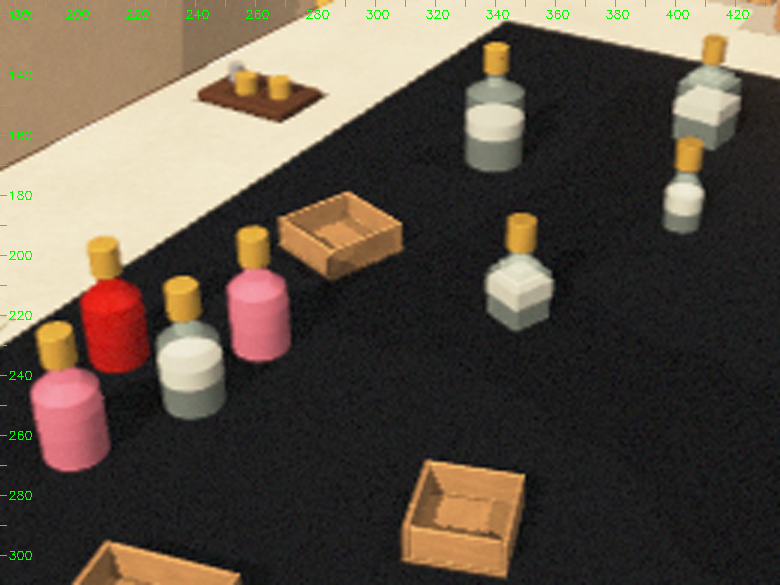

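Seen here: the clear medium bottle has its cap at (252.5,176.5) in the top view and (236,209) in the side view. It is the only clear bottle in the cluster; its pink and red neighbours have caps at (225,166), (257,150) and (279,176). The large cap is at (405,174) and the small cap at (396.5,245.5). The two white-topped bottles with angular corners are the squares. Next I'll turn these pixels into positions.

Run:
```python
from h import *
d=load("top0");s=load("side0")
H={'L':.126,'M':.106,'S':.088,'sqL':.114,'sqS':.094,'p1':.106,'red':.106,'p2':.106}
T={'L':(405,174),'M':(252.5,176.5),'S':(396.5,245.5),'sqL':(460,228.5),'sqS':(326.5,227),'p1':(224.5,166),'red':(257.5,150),'p2':(279.3,176)}
S={'L':(340,132),'M':(236,210.5),'S':(405,163.5),'sqL':(413,130),'sqS':(349,189.5),'p1':(193.5,225.5),'red':(209,197),'p2':(259.5,193.5)}
P={}
for k in T:
    a=ray(d,*T[k],H[k]-.004)[:2];b=ray(s,*S[k],H[k]-.001)[:2];P[k]=a
    print(k,a.round(4),b.round(4),np.hypot(*a).round(3))
for k in('L','M','S'):
    print(k,'foot proj side',np.round(pr(s,[*P[k],0]),1))
    for n in P:
        if n!=k:
            v=P[n]-P[k]
            if np.hypot(*v)<.15:print('  ->',n,v.round(3),np.hypot(*v).round(3),np.degrees(np.arctan2(v[1],v[0])).round(0))
B={'L':[(178.5,210),(207.5,203),(213.5,232.5),(183.5,238)],'M':[(321.5,156.5),(345,163.5),(338.5,187.5),(314.5,179.5)],'S':[(236.5,249.5),(257.5,243),(264,264),(243,271)]}
for k in B:
    c=np.array([ray(d,*p,.03)[:2] for p in B[k]]);e=np.diff(np.r_[c,c[:1]],axis=0)
    print('box',k,c.mean(0).round(4),np.hypot(*e.T).round(3),np.degrees(np.arctan2(e[:,1],e[:,0])).round(0)%90,'side',np.round(pr(s,[*c.mean(0),.004]),1))
```

```text
L [ 0.6291 -0.2542] [ 0.6223 -0.2394] 0.679
M [0.6302 0.2195] [0.6234 0.2225] 0.667
S [ 0.4117 -0.2265] [ 0.4079 -0.2171] 0.47
sqL [ 0.4601 -0.4171] [ 0.454  -0.3969] 0.621
sqS [ 0.4705 -0.0106] [ 0.4677 -0.0022] 0.471
p1 [0.6649 0.3082] [0.6596 0.31  ] 0.733
red [0.7162 0.2053] [0.7124 0.2107] 0.745
p2 [0.6311 0.1356] [0.6251 0.1394] 0.646
L foot proj side [339.2 167.7]
M foot proj side [239.3 247.8]
  -> p1 [0.035 0.089] 0.095 69.0
  -> red [ 0.086 -0.014] 0.087 -9.0
  -> p2 [ 0.001 -0.084] 0.084 -89.0
S foot proj side [401.6 189.4]
box L [0.501  0.4148] [0.097 0.1   0.098 0.094] [13. 13. 10. 13.] side [223.4 326.3]
box M [ 0.6617 -0.0253] [0.082 0.085 0.084 0.082] [72. 74. 71. 73.] side [288.8 195.8]
box S [0.3827 0.2347] [0.07  0.071 0.07  0.072] [17. 18. 18. 18.] side [330.2 289.8]
```

Run:
```python
from h import *
d=load("top0");s=load("side0")
for n,D in(('top',d),('side',s)):
    im=D["img"];f=200/np.tan(np.radians(float(D["fovy"]))/2)
    print(n,'cam',(-D["R"].T@D["t"]).round(3))
    hsv=cv2.cvtColor(im,cv2.COLOR_RGB2HSV)
    v,u=np.mgrid[:400,:640];z=D["z_map"]
    W=(np.dstack([(u-D["cx"])/f*z,(v-D["cy"])/f*z,z])-D["t"])@D["R"]
    # bench plane height check
    m=(z>0)&(hsv[...,2]<40)&(W[...,0]>.35)&(W[...,0]<.8)&(abs(W[...,1])<.5);print('mat z',np.percentile(W[m][:,2],[5,50,95]).round(4))
    cap=(hsv[...,0]>17)&(hsv[...,0]<30)&(hsv[...,1]>140)&(hsv[...,2]>120)&(z>0)&(W[...,2]>.05)&(W[...,2]<.15)&(W[...,0]>.3)
    N,l,st,c=cv2.connectedComponentsWithStats(cap.astype(np.uint8))
    for i in range(1,N):
        if st[i,4]<25:continue
        p=W[l==i];t=p[p[:,2]>np.percentile(p[:,2],90)-.008]
        print(c[i].round(1),st[i],'med',np.median(p,0).round(3),'top',np.percentile(p[:,2],95).round(3),t.mean(0).round(4))
```

```text
top cam [0.354 0.012 1.255]
mat z [-0.0017  0.0024  0.0066]
[257.5 149.3] [254 146   8   8  50] med [0.717 0.205 0.108] top 0.11 [0.7183 0.2058 0.1077]
[224.3 166. ] [221 162   8   8  47] med [0.663 0.308 0.108] top 0.111 [0.6641 0.3077 0.1074]
[405.3 173.6] [402 170   8   8  49] med [ 0.629 -0.254  0.127] top 0.13 [ 0.6299 -0.2542  0.1268]
[252.5 176.4] [249 173   8   8  46] med [0.63  0.219 0.108] top 0.112 [0.6296 0.2194 0.1081]
[279.2 175.6] [276 172   7   8  44] med [0.631 0.136 0.107] top 0.111 [0.6315 0.1354 0.107 ]
[326.4 226.4] [324 224   6   6  30] med [ 0.473 -0.009  0.096] top 0.099 [ 0.4719 -0.0101  0.0963]
[460.5 228.2] [456 225   9   7  49] med [ 0.461 -0.418  0.115] top 0.118 [ 0.4611 -0.4178  0.1155]
[396.7 245.2] [393 242   8   7  42] med [ 0.413 -0.227  0.088] top 0.092 [ 0.4123 -0.2264  0.0886]
side cam [0.087 0.773 0.586]
mat z [-0.0017  0.      0.0018]
[396.2  34.2] [ 276   15  234   41 3736] med [ 1.134 -1.985  0.1  ] top 0.145 [ 1.186  -1.9854  0.141 ]
[412.4 131.3] [409 127   8  10  61] med [ 0.459 -0.411  0.103] top 0.113 [ 0.4597 -0.4126  0.1105]
[340.1 133.9] [337 129   8  11  74] med [ 0.626 -0.246  0.116] top 0.125 [ 0.6272 -0.2498  0.1235]
[404.3 166. ] [400 161   9  11  83] med [ 0.41  -0.219  0.079] top 0.088 [ 0.4104 -0.2218  0.0853]
[348.3 192.1] [344 186  10  13 112] med [ 0.469 -0.002  0.086] top 0.094 [ 0.4707 -0.0064  0.0912]
[259.  196.7] [254 190  10  14 119] med [0.624 0.143 0.098] top 0.106 [0.6272 0.1392 0.1035]
[209.2 200.4] [204 194  11  14 122] med [0.711 0.213 0.098] top 0.106 [0.7139 0.21   0.1036]
[235.3 214. ] [230 207  11  15 145] med [0.623 0.226 0.099] top 0.106 [0.6258 0.223  0.104 ]
[193.4 229.6] [188 222  12  16 161] med [0.657 0.314 0.099] top 0.106 [0.6599 0.3111 0.1037]
```

Both cameras agree once the visible-surface offset is removed:
- L (0.630,-0.254)
- M (0.630,0.2195)
- S (0.412,-0.2265)

I'll go to the small bottle first, grip it by the cap, and turn the jaws to -50°, which suits the crowded medium bottle later.

```bash
python3 -m inch '[-1,21,35,0,7,-1,21,35,0,7,-1,21,35,0,7,-1,21,35,0,5,-1,21,35,0,0,-1,21,35,0,0,-1,21,35,0,0,-1,21,35,0,0,-1,21,35,0,0,-1,21,35,0,0,-1,21,35,0,0,-1,21,35,0,0]' 40
cat > st.py <<'E'
import sys,numpy as np
from bench import ctrl
s=ctrl.sense();x=np.array(eval(sys.argv[1]))
z=s['orientation'][:,2];print('t',round(s['t'],2),'tcp',s['tcp_pos'].round(4),'togo mm',((x-s['tcp_pos'])*1000).round(1),'jaw',np.degrees(np.arctan2(z[1],z[0])).round(1),'open',round(s['opening'],4),'F',np.round(s['contact_force'],1),'q',np.round(s['q'],2))
E
python3 st.py .412,-.2265,.064
```

```text
t: 1.1
tcp_pos: [0.4034, -0.2276, 0.2347]
orientation: [[-0.007, 0.765, 0.644], [-0.0, 0.644, -0.765], [-1.0, -0.006, -0.004]]
contact_force: [2.0, -0.9, -0.7]
opening: 0.0855
t 1.1 tcp [ 0.4034 -0.2276  0.2347] togo mm [   8.6    1.1 -170.7] jaw -49.9 open 0.0855 F [ 2.  -0.9 -0.7] q [ 0.68  0.1  -0.32  2.05  0.04  1.   -0.54]
```

```bash
python3 -m inch '[-1,9,1,0,0,-1,0,0,-20,0,-1,0,0,-20,0,-1,0,0,-20,0,-1,0,0,-20,0,-1,0,0,-20,0,-1,0,0,-20,0,-1,0,0,-15,0,-1,0,0,-10,0,-1,0,0,0,0]' >/dev/null
python3 st.py .412,-.2265,.064
python3 - <<'E'
from bench import ctrl
from h import *
a=ctrl.get_image("top");b=ctrl.get_image("side")
crop(a,345,190,445,290,4,"pics/d1.png");crop(b,355,110,455,210,4,"pics/d2.png")
cv2.imwrite("pics/d.png",np.hstack([cv2.imread("pics/d1.png"),cv2.imread("pics/d2.png")]))
E
```

```text
t 1.93 tcp [ 0.4176 -0.2157  0.0843] togo mm [ -5.6 -10.8 -20.3] jaw -49.0 open 0.085 F [-0.9  0.5 -0.1] q [ 0.61  0.33 -0.31  2.17  0.16  0.67 -0.67]
```

View pics/d.png

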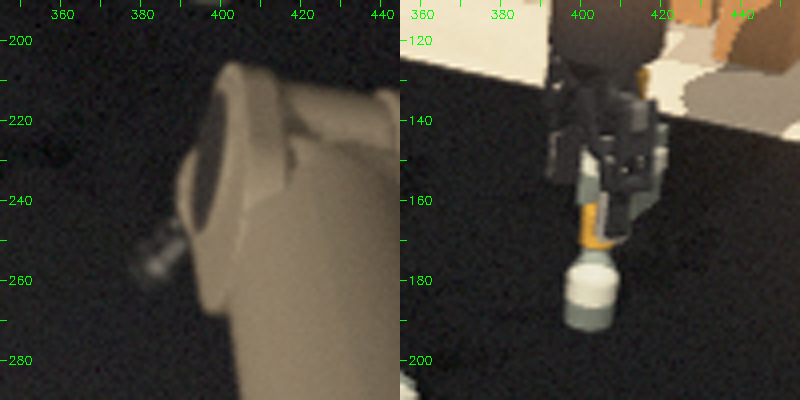

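The cap at side (403,165) sits between the open fingers and the bottle still stands at side (402,190). The TCP drifted about 11 mm in y on the way down, so I'll correct that while descending the rest.

```bash
python3 -m inch '[-1,-6,-11,0,0,-1,0,0,-10,0,-1,0,0,-8,0,-1,0,0,0,0,-1,0,0,0,0]' >/dev/null
python3 st.py .412,-.2265,.064
```

```text
t 2.45 tcp [ 0.415  -0.2279  0.0704] togo mm [-3.   1.4 -6.4] jaw -49.0 open 0.0849 F [ 0.  -0.3  0.2] q [ 0.62  0.36 -0.3   2.18  0.18  0.63 -0.66]
```

```bash
python3 -m inch '[-1,-4,2,-8,0,-1,0,0,0,0]' >/dev/null
python3 st.py .412,-.2265,.064
python3 -m inch '[1,0,0,0,0,1,0,0,0,0,1,0,0,0,0,1,0,0,0,0,1,0,0,0,0,1,0,0,0,0,1,0,0,0,0,1,0,0,0,0,1,0,0,0,0,1,0,0,0,0]' 40 >/dev/null
python3 st.py .412,-.2265,.064
```

```text
t 2.62 tcp [ 0.4113 -0.2254  0.0621] togo mm [ 0.7 -1.1  1.9] jaw -49.0 open 0.0856 F [-0.4 -0.4 -0.7] q [ 0.62  0.36 -0.3   2.19  0.19  0.6  -0.67]
t 3.45 tcp [ 0.4115 -0.2248  0.0624] togo mm [ 0.5 -1.7  1.6] jaw -48.9 open 0.0227 F [-0.1  1.  -1. ] q [ 0.62  0.36 -0.3   2.19  0.19  0.6  -0.67]
```

Gripped: the opening is 23 mm against a 24 mm cap. Next I'll lift 140 mm and arc across to the small box.

```bash
python3 -m inch '[1,0,0,8,0,1,0,0,15,0,1,0,0,20,0,1,0,0,20,0,1,0,0,20,0,1,0,0,20,0,1,0,0,20,0,1,0,0,15,0,1,8,10,5,0,1,10,20,0,0,1,10,25,0,0,1,10,25,0,0]' >/dev/null
python3 st.py .47,0,.2124;python3 - <<'E'
from bench import ctrl
from h import *
b=ctrl.get_image("side")
crop(b,310,60,450,220,3,"pics/e.png")
E
```

```text
t 4.45 tcp [ 0.4466 -0.1453  0.2192] togo mm [ 23.4 145.3  -6.8] jaw -49.4 open 0.0229 F [ 1.  -0.3 -1.1] q [ 0.56  0.13 -0.41  2.06  0.07  0.96 -0.75]
```

View pics/e.png

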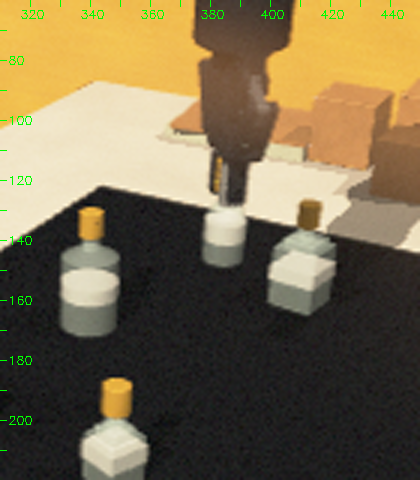

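The small bottle hangs upright in the grip at side (384,140), clear of the others. Continuing across.

```bash
python3 -m inch '[1,8,25,0,0,1,8,25,0,0,1,5,25,0,0,1,2,25,0,0,1,0,25,0,0,1,-5,25,0,0,1,-10,25,0,0,1,-12,25,0,0,1,-14,25,0,0,1,-14,25,0,0,1,-14,25,0,0,1,-14,25,0,0]' >/dev/null
python3 st.py .383,.235,.2124
```

```text
t 5.5 tcp [0.3853 0.1704 0.2259] togo mm [ -2.3  64.6 -13.5] jaw -49.2 open 0.0229 F [ 1.7  0.6 -1. ] q [ 0.13  0.06 -0.71  2.13  0.06  0.96 -1.48]
```

```bash
python3 -m inch '[1,0,20,0,0,1,0,15,0,0,1,0,10,0,0,1,0,5,0,0,1,0,0,0,0,1,0,0,0,0]' >/dev/null
python3 st.py .383,.235,.0664
```

```text
t 6.0 tcp [0.3805 0.2269 0.229 ] togo mm [   2.5    8.1 -162.6] jaw -48.7 open 0.0225 F [ 1.4 -0.7 -1.7] q [ 0.04  0.1  -0.76  2.08  0.1   0.98 -1.63]
```

```bash
python3 -m inch '[1,3,8,0,0,1,0,0,-15,0,1,0,0,-20,0,1,0,0,-20,0,1,0,0,-20,0,1,0,0,-20,0,1,0,0,-10,0,1,0,0,0,0,1,0,0,0,0]' >/dev/null
python3 st.py .383,.235,.0664
```

```text
t 6.75 tcp [0.3876 0.2327 0.1213] togo mm [ -4.6   2.3 -54.9] jaw -49.2 open 0.023 F [ 0.7  0.4 -0.1] q [-0.06  0.29 -0.72  2.17  0.3   0.76 -1.83]
```

```bash
python3 -m inch '[1,-5,2,-5,0,1,0,0,-15,0,1,0,0,-12,0,1,0,0,-8,0,1,0,0,0,0,1,0,0,0,0]' >/dev/null
python3 st.py .383,.235,.0664;python3 - <<'E'
from bench import ctrl
from h import *
b=ctrl.get_image("side");a=ctrl.get_image("top")
crop(b,280,210,380,310,4,"pics/f1.png");crop(a,200,205,300,305,4,"pics/f2.png")
cv2.imwrite("pics/f.png",np.hstack([cv2.imread("pics/f1.png"),cv2.imread("pics/f2.png")]))
E
```

```text
t 7.25 tcp [0.3843 0.2363 0.0829] togo mm [ -1.3  -1.3 -16.5] jaw -49.3 open 0.023 F [-0.4  1.  -0.9] q [-0.11  0.35 -0.68  2.21  0.38  0.68 -1.92]
```

View pics/f.png

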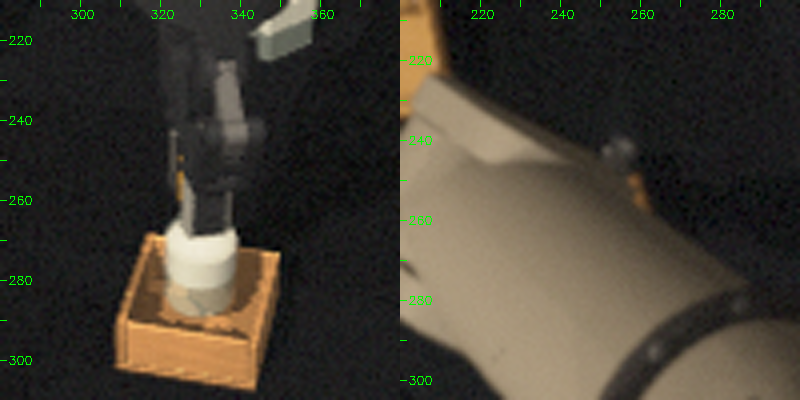

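The small bottle is inside the box in the side view (body at 330,278; box centre about 330,290) and is still roughly 16 mm above its floor. I'll lower it gently and watch the force.

```bash
python3 -m inch '[1,-1,-1,-6,0,1,0,0,-5,0,1,0,0,-3,0,1,0,0,0,0,1,0,0,0,0]' >/dev/null
python3 st.py .383,.235,.0664
```

```text
t 7.77 tcp [0.3841 0.2353 0.0689] togo mm [-1.1 -0.3 -2.5] jaw -49.3 open 0.0226 F [-0.3  0.  -2.1] q [-0.13  0.38 -0.66  2.22  0.42  0.64 -1.96]
```

```bash
python3 -m inch '[1,0,0,-2,0,1,0,0,0,0]' >/dev/null
python3 st.py .383,.235,.0664
python3 -m inch '[1,0,0,-1.5,0,1,0,0,0,0]' >/dev/null
python3 st.py .383,.235,.0664
```

```text
t 7.93 tcp [0.3842 0.2353 0.0668] togo mm [-1.2 -0.3 -0.4] jaw -49.3 open 0.0226 F [-0.4 -0.3 -1.5] q [-0.14  0.38 -0.66  2.22  0.42  0.64 -1.96]
t 8.1 tcp [0.3857 0.236  0.0663] togo mm [-2.7 -1.   0.1] jaw -49.4 open 0.0228 F [-0.9 -0.7 -1.9] q [-0.14  0.38 -0.65  2.22  0.43  0.64 -1.96]
```

```bash
python3 -m inch '[-1,0,0,0,0,-1,0,0,0,0,-1,0,0,0,0,-1,0,0,0,0,-1,0,0,0,0,-1,0,0,0,0,-1,0,0,0,0,-1,0,0,0,0]' >/dev/null
python3 st.py .383,.235,.0664
python3 -m inch '[-1,0,0,10,0,-1,0,0,20,0,-1,0,0,20,0,-1,0,0,25,0,-1,0,0,25,0,-1,0,0,25,0,-1,0,0,20,0]' >/dev/null
python3 st.py .630,.2195,.18
python3 - <<'E'
from bench import ctrl
from h import *
b=ctrl.get_image("side")
crop(b,270,200,390,320,4,"pics/g.png")
E
```

```text
t 8.77 tcp [0.3859 0.2362 0.0665] togo mm [-2.9 -1.2 -0.1] jaw -49.4 open 0.0856 F [ 0.2 -0.  -0.1] q [-0.14  0.38 -0.65  2.22  0.43  0.64 -1.96]
t 9.35 tcp [0.3809 0.2359 0.2172] togo mm [249.1 -16.4 -37.2] jaw -49.1 open 0.0854 F [ 0.3 -0.1  0.4] q [ 0.03  0.13 -0.78  2.09  0.13  0.95 -1.68]
```

View pics/g.png

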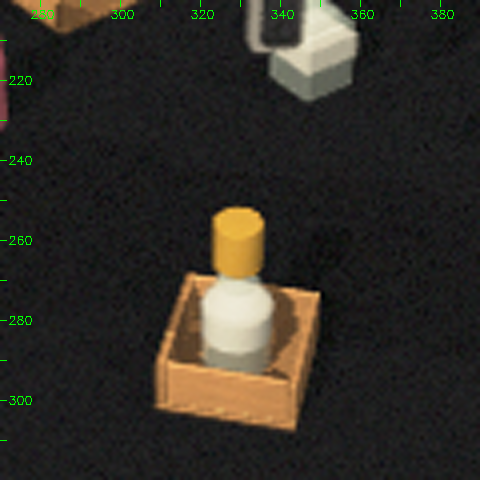

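The small bottle stands upright in its box (cap at 329,262, foot around 329,290). Next is the medium bottle, approaching with the jaw axis at -49°, between its neighbours.

```bash
python3 -m inch '[-1,20,-1,0,0,-1,28,-2,0,0,-1,28,-2,0,0,-1,28,-2,0,0,-1,28,-2,0,0,-1,28,-2,0,0,-1,28,-2,0,0,-1,28,-2,0,0,-1,18,-2,0,0,-1,10,0,0,0,-1,0,0,0,0,-1,0,0,0,0]' >/dev/null
python3 st.py .630,.2195,.082
```

```text
t 10.4 tcp [0.6359 0.2181 0.2296] togo mm [  -5.9    1.4 -147.6] jaw -48.9 open 0.0854 F [-0.8  0.4  0.4] q [ 0.03  0.49 -0.64  1.61  0.33  1.12 -1.54]
```

```bash
python3 -m inch '[-1,-6,2,-10,0,-1,0,0,-20,0,-1,0,0,-20,0,-1,0,0,-20,0,-1,0,0,-15,0,-1,0,0,-5,0,-1,0,0,0,0]' >/dev/null
python3 st.py .630,.2195,.082;python3 - <<'E'
from bench import ctrl
from h import *
b=ctrl.get_image("side")
crop(b,160,140,290,290,4,"pics/i.png")
E
```

```text
t 10.98 tcp [0.6202 0.2227 0.1366] togo mm [  9.8  -3.2 -54.6] jaw -48.6 open 0.0853 F [ 0.3 -0.4 -0.3] q [-0.    0.56 -0.61  1.72  0.4   0.95 -1.61]
```

View pics/i.png

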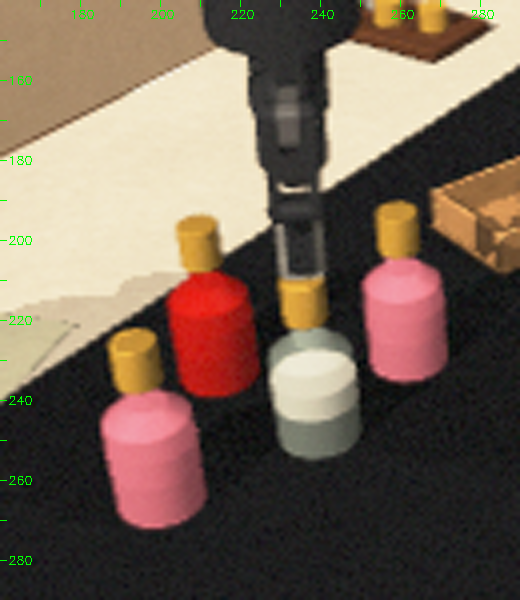

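The gripper is above the clear bottle's cap (235,214), with the pink and red neighbours clear on all sides. I'll correct x by 10 mm and finish the descent.

```bash
python3 -m inch '[-1,10,-3,0,0,-1,0,0,-12,0,-1,0,0,-12,0,-1,0,0,-8,0,-1,0,0,0,0,-1,0,0,0,0]' >/dev/null
python3 st.py .630,.2195,.082
```

```text
t 11.53 tcp [0.6323 0.2202 0.1052] togo mm [ -2.3  -0.7 -23.2] jaw -48.6 open 0.0853 F [-0.3 -0.1  0.6] q [-0.01  0.6  -0.59  1.72  0.43  0.91 -1.62]
```

```bash
python3 -m inch '[-1,-2,0,-10,0,-1,0,0,-10,0,-1,1,0,-4,0,-1,0,0,0,0,-1,0,0,0,0]' >/dev/null
python3 st.py .630,.2195,.082
python3 -m inch '[1,0,0,0,0,1,0,0,0,0,1,0,0,0,0,1,0,0,0,0,1,0,0,0,0,1,0,0,0,0,1,0,0,0,0,1,0,0,0,0,1,0,0,0,0,1,0,0,0,0]' 40 >/dev/null
python3 st.py .630,.2195,.082
```

```text
t 11.95 tcp [0.6307 0.2203 0.0783] togo mm [-0.7 -0.8  3.7] jaw -48.5 open 0.0856 F [-0.4  0.7  1.5] q [-0.02  0.63 -0.57  1.74  0.45  0.87 -1.64]
t 12.78 tcp [0.6311 0.2204 0.0793] togo mm [-1.1 -0.9  2.7] jaw -48.6 open 0.023 F [ 0.7 -0.9 -1.5] q [-0.02  0.63 -0.57  1.74  0.45  0.87 -1.64]
```

Gripped at 23 mm, with TCP z = 0.079 when the foot is at 0. I'll lift well above the neighbours before going sideways.

```bash
python3 -m inch '[1,0,0,8,0,1,0,0,15,0,1,0,0,20,0,1,0,0,20,0,1,0,0,20,0,1,0,0,20,0,1,0,0,20,0,1,0,0,20,0,1,0,0,10,0,1,0,0,5,0,1,0,0,0,0]' >/dev/null
python3 st.py .662,-.025,.0833
```

```text
t 13.7 tcp [0.6291 0.2213 0.2558] togo mm [  32.9 -246.3 -172.5] jaw -48.4 open 0.0228 F [-0.4  0.1 -2.5] q [ 0.04  0.45 -0.65  1.6   0.31  1.15 -1.53]
```

```bash
python3 -m inch '[1,2,-15,0,0,1,4,-30,0,0,1,4,-30,0,0,1,4,-30,0,0,1,4,-30,0,0,1,4,-30,0,0,1,4,-30,0,0,1,4,-25,0,0,1,2,-15,0,0,1,1,-10,0,0,1,0,0,0,0,1,0,0,0,0]' >/dev/null
python3 st.py .662,-.025,.0833
```

```text
t 14.7 tcp [ 0.655  -0.0385  0.2436] togo mm [   7.    13.5 -160.3] jaw -48.3 open 0.0227 F [ 0.4  0.5 -1. ] q [ 0.41  0.44 -0.6   1.63  0.27  1.13 -1.1 ]
```

```bash
python3 -m inch '[1,7,13,0,0,1,0,0,-15,0,1,0,0,-20,0,1,0,0,-20,0,1,0,0,-20,0,1,0,0,-20,0,1,0,0,-8,0,1,0,0,0,0,1,0,0,0,0]' >/dev/null
python3 st.py .662,-.025,.0833
```

```text
t 15.45 tcp [ 0.6617 -0.0074  0.1369] togo mm [  0.3 -17.6 -53.6] jaw -47.3 open 0.0226 F [-0.5  0.5 -1.3] q [ 0.34  0.56 -0.57  1.71  0.35  0.95 -1.19]
```

```bash
python3 -m inch '[1,0,-14,0,0,1,0,0,0,0]' >/dev/null
python3 st.py .662,-.025,.0833
```

```text
t 15.62 tcp [ 0.6625 -0.0201  0.1387] togo mm [ -0.5  -4.9 -55.4] jaw -47.2 open 0.0228 F [-0.4 -0.8 -2.4] q [ 0.36  0.55 -0.57  1.71  0.34  0.95 -1.16]
```

```bash
python3 -m inch '[1,0,-5,-5,0,1,0,-1,-12,0,1,0,-1,-12,0,1,0,-1,-8,0,1,0,0,0,0,1,0,0,0,0]' >/dev/null
python3 st.py .662,-.025,.0833;python3 - <<'E'
from bench import ctrl
from h import *
b=ctrl.get_image("side")
crop(b,230,110,370,230,4,"pics/j.png")
E
```

```text
t 16.12 tcp [ 0.6638 -0.0297  0.1006] togo mm [ -1.8   4.7 -17.3] jaw -47.3 open 0.0228 F [ 0.   1.1 -1.6] q [ 0.36  0.6  -0.55  1.73  0.38  0.89 -1.17]
```

View pics/j.png

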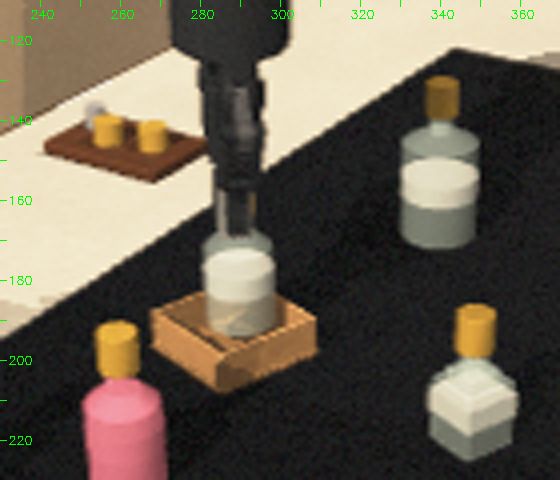

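The medium bottle is over the middle of its box (body at 289,180; box centre about 289,196) and inside the walls. Lowering it now.

```bash
python3 -m inch '[1,-2,5,-5,0,1,0,0,-5,0,1,0,0,-4,0,1,0,0,0,0,1,0,0,0,0]' >/dev/null
python3 st.py .662,-.025,.0833
```

```text
t 16.58 tcp [ 0.6617 -0.0231  0.0857] togo mm [ 0.3 -1.9 -2.4] jaw -47.2 open 0.0228 F [-0.1 -0.2 -1.7] q [ 0.34  0.61 -0.54  1.75  0.39  0.86 -1.19]
```

```bash
python3 -m inch '[1,0,-1,-2,0,1,0,0,0,0]' >/dev/null
python3 st.py .662,-.025,.0833
python3 -m inch '[1,0,0,-1.5,0,1,0,0,0,0]' >/dev/null
python3 st.py .662,-.025,.0833
```

```text
t 16.75 tcp [ 0.6619 -0.0241  0.0838] togo mm [ 0.1 -0.9 -0.5] jaw -47.2 open 0.0229 F [-0.1  0.1 -1.8] q [ 0.34  0.61 -0.54  1.75  0.39  0.86 -1.19]
t 16.92 tcp [ 0.663  -0.0236  0.0839] togo mm [-1.  -1.4 -0.6] jaw -47.2 open 0.0231 F [-0.4 -0.1 -2.9] q [ 0.34  0.61 -0.54  1.75  0.39  0.86 -1.19]
```

```bash
python3 -m inch '[1,0,0,-1,0,-1,0,0,0,0,-1,0,0,0,0,-1,0,0,0,0,-1,0,0,0,0,-1,0,0,0,0,-1,0,0,0,0,-1,0,0,0,0,-1,0,0,0,0]' >/dev/null
python3 st.py .662,-.025,.0833
python3 -m inch '[-1,0,0,10,0,-1,0,0,20,0,-1,0,0,20,0,-1,0,0,25,0,-1,0,0,25,0,-1,0,0,25,0,-1,0,0,25,0,-1,0,0,0,0]' >/dev/null
python3 st.py .63,-.254,.102
```

```text
t 17.67 tcp [ 0.6635 -0.0241  0.0833] togo mm [-1.5 -0.9  0. ] jaw -47.2 open 0.085 F [ 0.2 -0.1 -0. ] q [ 0.34  0.62 -0.54  1.75  0.39  0.85 -1.19]
t 18.33 tcp [ 0.6612 -0.023   0.2434] togo mm [ -31.2 -231.  -141.4] jaw -47.1 open 0.0855 F [ 1.5  1.  -0.3] q [ 0.4   0.45 -0.61  1.62  0.27  1.12 -1.1 ]
```

Medium is released. Next is the large bottle.

```bash
python3 -m inch '[-1,-2,-15,0,0,-1,-5,-30,0,0,-1,-5,-30,0,0,-1,-5,-30,0,0,-1,-5,-30,0,0,-1,-4,-30,0,0,-1,-2,-25,0,0,-1,-2,-15,0,0,-1,0,-10,0,0,-1,0,0,0,0,-1,0,0,0,0]' >/dev/null
python3 st.py .63,-.254,.102
```

```text
t 19.25 tcp [ 0.6291 -0.2436  0.2547] togo mm [   0.9  -10.4 -152.7] jaw -46.8 open 0.0852 F [ 1.2 -0.   0.3] q [ 0.7   0.45 -0.56  1.58  0.24  1.14 -0.73]
```

```bash
python3 -m inch '[-1,1,-12,-10,0,-1,0,-1,-20,0,-1,0,-1,-20,0,-1,0,-1,-20,0,-1,0,-1,-15,0,-1,0,0,-5,0,-1,0,0,0,0]' >/dev/null
python3 st.py .63,-.254,.102
```

```text
t 19.83 tcp [ 0.6327 -0.2539  0.1595] togo mm [ -2.7  -0.1 -57.5] jaw -46.2 open 0.0854 F [-0.3  0.2  1.4] q [ 0.69  0.55 -0.54  1.66  0.29  0.98 -0.74]
```

```bash
python3 -m inch '[-1,-3,0,-12,0,-1,0,0,-15,0,-1,0,0,-15,0,-1,0,-1,-8,0,-1,0,0,0,0,-1,0,0,0,0]' >/dev/null
python3 st.py .63,-.254,.102
```

```text
t 20.33 tcp [ 0.6307 -0.2534  0.1065] togo mm [-0.7 -0.6 -4.5] jaw -46.0 open 0.0854 F [0.9 0.2 0.5] q [ 0.67  0.6  -0.51  1.7   0.33  0.89 -0.77]
```

```bash
python3 -m inch '[-1,-1,-1,-6,0,-1,0,0,0,0]' >/dev/null
python3 st.py .63,-.254,.102
python3 -m inch '[1,0,0,0,0,1,0,0,0,0,1,0,0,0,0,1,0,0,0,0,1,0,0,0,0,1,0,0,0,0,1,0,0,0,0,1,0,0,0,0,1,0,0,0,0,1,0,0,0,0]' 50 >/dev/null
python3 st.py .63,-.254,.102
```

```text
t 20.5 tcp [ 0.6301 -0.2546  0.1008] togo mm [-0.1  0.6  1.2] jaw -46.0 open 0.0853 F [ 0.5 -0.3 -0.7] q [ 0.67  0.61 -0.51  1.71  0.34  0.88 -0.77]
t 21.33 tcp [ 0.6309 -0.2551  0.1027] togo mm [-0.9  1.1 -0.7] jaw -46.0 open 0.0227 F [-0.4  0.5 -1. ] q [ 0.67  0.6  -0.51  1.7   0.34  0.88 -0.77]
```

```bash
python3 -m inch '[1,0,0,8,0,1,0,0,15,0,1,0,0,20,0,1,0,0,20,0,1,0,0,20,0,1,0,0,20,0,1,0,0,20,0,1,0,0,15,0,1,-2,10,5,0,1,-5,20,0,0,1,-6,30,0,0,1,-6,30,0,0]' >/dev/null
python3 st.py .501,.415,.1065;python3 - <<'E'
from bench import ctrl
from h import *
b=ctrl.get_image("side")
crop(b,230,50,400,220,3,"pics/k.png")
E
```

```text
t 22.33 tcp [ 0.6089 -0.1661  0.2627] togo mm [-107.9  581.1 -156.2] jaw -46.5 open 0.0228 F [-0.   1.  -2.3] q [ 0.65  0.37 -0.6   1.69  0.21  1.1  -0.82]
```

View pics/k.png

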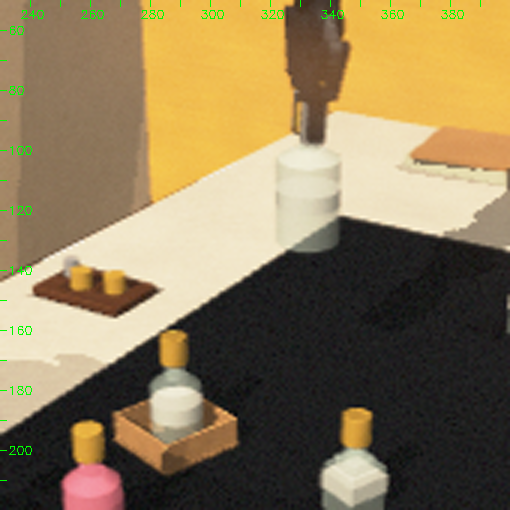

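The large bottle is held upright (333,115) and the medium bottle stands in its box (cap 288,167). Carrying on to the large box.

```bash
python3 -m inch '[1,-6,32,0,0,1,-7,36,0,0,1,-7,36,0,0,1,-7,36,0,0,1,-7,36,0,0,1,-7,36,0,0,1,-7,36,0,0,1,-7,36,0,0,1,-7,36,0,0,1,-7,36,0,0,1,-7,36,0,0,1,-7,30,0,0]' >/dev/null
python3 st.py .501,.415,.1065
```

```text
t 23.38 tcp [0.51   0.2831 0.2672] togo mm [  -9.   131.9 -160.7] jaw -46.1 open 0.0223 F [ 0.5  0.2 -3.4] q [ 0.02  0.32 -0.79  1.78  0.28  1.1  -1.67]
```

```bash
python3 -m inch '[1,-1,25,0,0,1,-1,25,0,0,1,-2,25,0,0,1,-2,20,0,0,1,-2,15,0,0,1,-1,8,0,0,1,0,0,0,0,1,0,0,0,0]' >/dev/null
python3 st.py .501,.415,.1065
```

```text
t 24.05 tcp [0.4883 0.4169 0.2691] togo mm [  12.7   -1.9 -162.6] jaw -45.2 open 0.023 F [-0.7 -0.4 -3.4] q [-0.22  0.43 -0.8   1.65  0.37  1.17 -1.9 ]
```

```bash
python3 -m inch '[1,13,-2,0,0,1,0,0,-15,0,1,0,0,-20,0,1,0,0,-20,0,1,0,0,-20,0,1,0,0,-20,0,1,0,0,-10,0,1,0,0,0,0,1,0,0,0,0]' >/dev/null
python3 st.py .501,.415,.1065
```

```text
t 24.8 tcp [0.5098 0.4023 0.1624] togo mm [ -8.8  12.7 -55.9] jaw -46.0 open 0.0227 F [ 0.9 -0.4 -1.8] q [-0.24  0.54 -0.74  1.74  0.47  1.   -1.95]
```

```bash
python3 -m inch '[1,-9,12,0,0,1,0,0,-8,0,1,0,0,-12,0,1,0,0,-10,0,1,0,0,-5,0,1,0,0,0,0,1,0,0,0,0]' >/dev/null
python3 st.py .501,.415,.1065
python3 - <<'E'
from bench import ctrl
from h import *
b=ctrl.get_image("side")
crop(b,150,220,300,370,4,"pics/l.png")
E
```

```text
t 25.38 tcp [0.503  0.4151 0.1297] togo mm [ -2.   -0.1 -23.2] jaw -46.1 open 0.0228 F [-0.1 -0.4 -3.2] q [-0.28  0.57 -0.71  1.76  0.51  0.94 -2.01]
```

View pics/l.png

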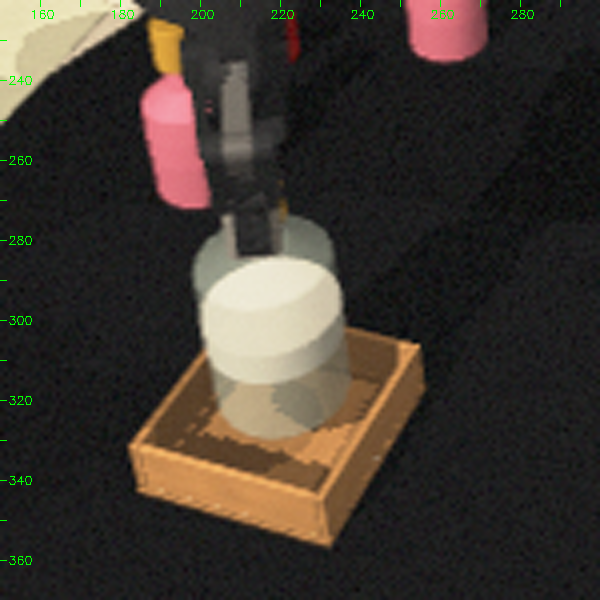

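The large bottle is over its box, inside the walls (base about 217,317; box floor centre about 223,326). Its lean matches the perspective lean of the pink bottle. Lowering it now.

```bash
python3 -m inch '[1,-2,0,-8,0,1,0,0,-7,0,1,0,0,-4,0,1,0,0,0,0,1,0,0,0,0]' >/dev/null
python3 st.py .501,.415,.1065
```

```text
t 25.85 tcp [0.5011 0.4151 0.1093] togo mm [-0.1 -0.1 -2.8] jaw -46.1 open 0.0222 F [ 0.6  0.3 -2.9] q [-0.29  0.59 -0.7   1.78  0.53  0.91 -2.03]
```

```bash
python3 -m inch '[1,0,0,-2.5,0,1,0,0,0,0]' >/dev/null
python3 st.py .501,.415,.1065
python3 -m inch '[1,0,0,-1.5,0,1,0,0,0,0]' >/dev/null
python3 st.py .501,.415,.1065
```

```text
t 26.02 tcp [0.5016 0.4155 0.1071] togo mm [-0.6 -0.5 -0.6] jaw -46.1 open 0.0228 F [ 0.6  0.  -3.1] q [-0.29  0.6  -0.7   1.78  0.53  0.9  -2.04]
t 26.18 tcp [0.5028 0.4164 0.1072] togo mm [-1.8 -1.4 -0.7] jaw -46.2 open 0.0224 F [-0.7 -0.  -3. ] q [-0.29  0.6  -0.7   1.78  0.54  0.9  -2.04]
```

```bash
python3 -m inch '[1,0,0,-1,0,1,0,0,0,0,-1,0,0,0,0,-1,0,0,0,0,-1,0,0,0,0,-1,0,0,0,0,-1,0,0,0,0,-1,0,0,0,0,-1,0,0,0,0,-1,0,0,0,0]' >/dev/null
python3 st.py .501,.415,.1065
python3 -m inch '[-1,0,0,10,0,-1,0,0,20,0,-1,0,0,20,0,-1,0,0,25,0,-1,0,0,25,0,-1,0,0,25,0,-1,0,0,20,0,-1,0,0,0,0]' >/dev/null
python3 -m inch '[-1,5,-30,0,0,-1,5,-30,0,0,-1,5,-30,0,0,-1,5,-30,0,0,-1,5,-30,0,0,-1,5,-30,0,0,-1,5,-30,0,0,-1,5,-30,0,0,-1,5,-30,0,0,-1,0,-10,0,0,-1,0,0,0,0]' >/dev/null
python3 st.py .501,.415,.1065
python3 - <<'E'
from bench import ctrl
from h import *
for n in("side","top"):
    b=ctrl.get_image(n);np.savez(n+"1.npz",**b);cv2.imwrite(f"pics/{n}_end.png",b["img"][...,::-1])
E
```

```text
t 27.02 tcp [0.5031 0.4169 0.1068] togo mm [-2.1 -1.9 -0.3] jaw -46.2 open 0.0856 F [-0.5 -0.6 -0.1] q [-0.3   0.6  -0.7   1.78  0.54  0.9  -2.04]
t 28.6 tcp [0.5421 0.1264 0.2682] togo mm [ -41.1  288.6 -161.7] jaw -45.7 open 0.0855 F [0.4 1.2 0.9] q [ 0.31  0.25 -0.76  1.85  0.21  1.05 -1.33]
```

View pics/side_end.png

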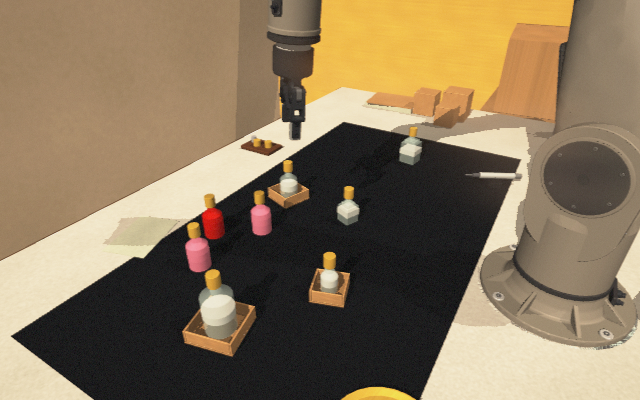

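View pics/top_end.png

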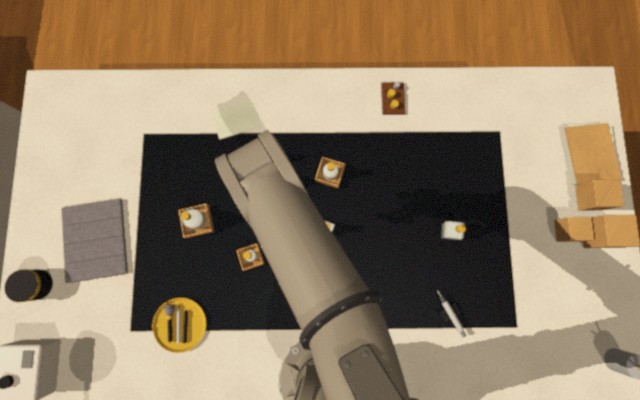

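All three stand in their boxes: side (215,320), (288,190) and (330,285); top (193,218), (330,172) and (250,256). Everything else is upright. One numeric check before handing in.

Run:
```python
from h import *
D=load("side1");f=200/np.tan(np.radians(float(D["fovy"]))/2);hsv=cv2.cvtColor(D["img"],cv2.COLOR_RGB2HSV)
v,u=np.mgrid[:400,:640];z=D["z_map"];W=(np.dstack([(u-D["cx"])/f*z,(v-D["cy"])/f*z,z])-D["t"])@D["R"]
o=(-D["R"].T@D["t"])[:2]
cap=(hsv[...,0]>17)&(hsv[...,0]<30)&(hsv[...,1]>140)&(hsv[...,2]>120)&(z>0)&(W[...,2]>.05)&(W[...,2]<.15)&(W[...,0]>.3)
N,l,st,c=cv2.connectedComponentsWithStats(cap.astype(np.uint8))
for i in range(1,N):
    if 25<st[i,4]<600:
        p=W[l==i];m=np.median(p,0);d=m[:2]-o;print(c[i].round(0),'axis',(m[:2]+.010*d/np.hypot(*d)).round(3),'top',np.percentile(p[:,2],95).round(3))
from bench import ctrl
ctrl.job_done()
```

```text
[413. 131.] axis [ 0.462 -0.42 ] top 0.114
[288. 166.] axis [ 0.662 -0.025] top 0.11
[348. 192.] axis [ 0.473 -0.011] top 0.094
[259. 197.] axis [0.632 0.136] top 0.106
[209. 200.] axis [0.719 0.207] top 0.106
[193. 230.] axis [0.664 0.308] top 0.106
[329. 260.] axis [0.387 0.233] top 0.092
[213. 279.] axis [0.507 0.416] top 0.13
the job is handed in; nothing more can be done
```

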